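# Build the soybean sieve stack on the shaker

## Task

Set up the sieve stack on the shaker for a soybean sample. Build it from the bottom up, one piece at a time: the receiving pan inside the ring on the shaker's plate, the slotted sieve on the pan, the round-hole sieve on that, and the lid on top, each sitting level and fully home in the one below. Leave the woven-wire sieve and the grain jar where they are.

Things in the scene. Friction and masses are not known exactly. Their poses are not given: they have to be found in the camera images.
- pan_c (a point): Receiving pan: plain steel cup with a solid floor, no holes and nothing inside. 64 mm outside diameter, 38 mm high, 59 mm inside diameter at the open rim, wall 2.5 mm, floor 4 mm thick; the outside narrows to 56 mm over the lowest 8 mm. 90 g. This point is its centre, 19 mm above its underside; z is up along its axis.
- slot_sieve_c (a point): Slotted sieve: sheet with long dark slots, 4 x 19 mm, in a steel frame 64 mm wide and 32 mm high (59 mm inside at the open rim) above a tapered skirt 10 mm high, 56 to 48 mm wide. The skirt goes inside the rim below; the frame's lower edge rests on that rim. 42 mm high overall, sheet 29 mm below the rim, 90 g. This point is its centre, 21 mm above its underside; z up along its axis.
- round_sieve_c (a point): Round-hole sieve: the same body and sizes as the slotted sieve (64 mm frame, 42 mm high, 10 mm skirt), but its sheet has round dark holes 9 mm across. 90 g. This point is its centre, 21 mm above its underside; z is up along its axis.
- lid_c (a point): Lid: steel disc 64 mm wide, 4 mm thick, with a round black knob in the middle, 22 mm wide, 26 mm tall above the disc, to lift it by; under the disc a tapered plug 8 mm high (56 to 48 mm wide) that goes inside a sieve's rim. 38 mm high overall, 70 g. Stands on its plug. This point is its centre, 19 mm above its underside, 7 mm above the disc's top; z up along its axis.
- woven_sieve_c (a point): Woven-wire sieve, not wanted for this sample: the same body and sizes as the slotted sieve, but with a fine grey wire mesh. Stays where it is. This point is its centre, 21 mm above its underside.
- seat (a point): Shaker: fixed grey box, 150 x 140 mm, with a round aluminium plate 116 mm across on top; on the plate stands a centring ring, 74 mm inside diameter, 82 mm outside, 5 mm high. This point is the middle of the plate's top face inside the ring, 70 mm above the bench, where the pan's underside stands; z is up, x points from the front panel with its dial to the back.
- grain_jar_c (a point): Loose grain jar with a metal lid, 72 mm in diameter, 115 mm tall, 300 g, standing on the bench. Stays where it is. This point is its centre, 57.5 mm above its underside.
Things that resemble listed ones, but are neither listed nor needed, are in the scene too. What is shaped like the part that bears lid_c but yellow is not meant. What is shaped like the part that bears pan_c but yellow is not meant.

How it is judged:
On the way, in this order (a step that is already met when the one before it is completed fails the run):
1. the pan stands inside the ring on the shaker's plate (horizontal distance between pan_c and seat below 0.008 m and z of pan_c in the frame of seat between 0.016 and 0.022 m and angle between pan_c's own z axis and vertical below 0.06 rad), for 0.2 s.
2. the slotted sieve is seated in the pan (horizontal distance between slot_sieve_c and pan_c below 0.004 m and z of slot_sieve_c in the frame of pan_c between 0.027 and 0.033 m and angle between slot_sieve_c's own z axis and vertical below 0.06 rad), for 0.2 s.
3. the round-hole sieve is seated in the slotted sieve (horizontal distance between round_sieve_c and slot_sieve_c below 0.004 m and z of round_sieve_c in the frame of slot_sieve_c between 0.029 and 0.035 m and angle between round_sieve_c's own z axis and vertical below 0.06 rad), for 0.2 s.
4. the lid is seated in the round-hole sieve (horizontal distance between lid_c and round_sieve_c below 0.004 m and z of lid_c in the frame of round_sieve_c between 0.029 and 0.035 m and angle between lid_c's own z axis and vertical below 0.06 rad), for 0.2 s.
At the end, for the whole second after the job is handed in: Pan in the shaker's ring (within 8 mm of centre), slotted sieve, round-hole sieve and lid nested on it in that order, each within 4 mm of centre, 3 mm of full depth and 0.06 rad of level, at rest, released; woven-wire sieve and grain jar within 30 mm of their start (all of step 1 and all of step 2 and all of step 3 and all of step 4 and linear speed of each of pan, slot_sieve, round_sieve, lid below 0.02 m/s and distance of each of woven_sieve_c, grain_jar_c from where it was at the start of the episode below 0.03 m); the robot touches nothing.
It also fails if it takes over 120 s, if anything falls off the work surface, if the arm or the gripper's body presses on something with over 40 N, if the wrist force passes 120 N, or if a joint passes its speed limit or range.

## Robot

A 6-joint arm with a two-finger parallel gripper is mounted at the origin on the work surface. World frame = base frame: x ahead of the robot, y to its left, z up, the work surface at z = 0. Lengths are in m, angles in rad, forces in N, time in s.
With the tool pointing down it reaches from about 0.375 to 0.975 m from the base axis. Payload 3.8 kg.
Tool frame: the origin (TCP) lies midway between the tips of the shut fingers; the grasp point (between the pads) lies 19 mm behind it (hold_point_z is the z of the grasp point in the tool frame, in m); z points along the fingers, y is the direction in which the jaws open and shut (so a half turn about z gives the same grasp; the last joint's range is limited). The gripper opens to 85 mm and grips with 20 to 120 N. Pads are 22 mm wide; open, the fingers measure 114 mm over their backs; the gripper's body (76 mm by 85 mm) begins 54 mm behind the grasp point. The pads swing forward as they close: fully open they stand 13 mm farther back than shut.
Start: joints at [1.07, 0.264, 1.604, -0, 1.274, -0.037], TCP at [0.302, 0.604, 0.231] pointing down, gripper open.
Joint ranges: [-2.63, 2.63], [-0.94, 2.18], [0.31, 2.57], [-1.31, 4.45], [0, 2.66], [-2.55, 2.55]. Speed limits (rad/s): [2.57, 2.57, 3.14, 3.14, 3.14, 3.14].

## Interface

Orientations are given as a unit quaternion [x, y, z, w].
In Python, from cell import get_state, get_image, camera_model, finish_job, boxes_of, spot_point, hold_point_z gives the robot as it stands.
- The arm moves only by the shell command python3 -m inch 'ROWS' [FORCE]. ROWS is JSON, a list of rows, each an object with "linear": the shift along the world's x, y, z in cm, a list of three; "yaw": the turn about the world's z in degrees; "gripper": the gripper command: -1 is fully open, 1 is shut, values between are in proportion. A call has 1 to 10 rows; each row is the pose to reach, as a shift and turn from the pose commanded when the call began; what a row does not reach only later rows make up. A row lasts 1/10 s, in which the tool goes at most 50 mm and 8.59 degrees, less where a joint would pass 70% of its speed; a pose out of reach is approached as far as the arm can. A call with a gripper value outside its range is refused whole. The fingers move at their own pace and stop on an object; FORCE is the grip in N (left out, the last holds). Time passes only in rows, so rows that repeat a pose let the fingers close. It gives the time, the measured TCP pose, the force and the opening at its end, in the units of the state.
- get_state(): the state, without advancing time (a new reading comes with each control period).
- get_image(name): name is "scene" or "top"; returns the picture (400x640x3 uint8, red, green, blue); there is no depth.
- camera_model(name): a dict with "fov_y" (degrees; the focal length in pixels is half the picture's height over the tangent of half this angle, whatever the lens; pixels are square), "cx", "cy" (the principal point, pixels), "R" (3x3) and "t" (3): a world point X has camera coordinates R X + t. Camera axes: x right, y down, z forward; pixel columns grow to the right and rows downward; lengths in m; the calibration is good to about 2 mm. A picture is of the moment at which its call begins. camera_model takes no time and is no camera call.
- finish_job(): hands the job in, once; it reports no verdict.
Trained networks look in the newest picture that a camera, given by its name, has taken for a name from the list of things; names that differ only in an ending like _2 or _b are one class to them, and where a whole thing is asked for, a point or a joint stands for the part that bears it (a point fixed in the world has none). Each returns a list of dicts, best first, with "conf" (0 to 1); they miss things now and then, are a little off and sometimes report something else, mostly with a low value. They report only what shows in the picture. A call takes as long as a camera call. They do not tell look-alikes from the thing itself.
- boxes_of(thing, camera): "centre" ([column, row] in pixels, amid what is visible of it).
- spot_point(thing, camera): "centre" ([column, row] in pixels: a listed point, or the origin of a listed thing).
The state is a dict: "clock": time; "joint_pos": joint angles; "qd": joint speeds; "joint_efforts": joint torques, N m; "tool_pos": TCP position; "ee_rot": TCP orientation; "force": force on the tool from outside, world axes, zero at the start; "wrist_torque": the same for the moment, N m; "gripper_width": opening from 0.0 (shut) to 1.0 (fully open).
Only numpy, scipy, OpenCV 4.12 (cv2) and the standard library are available. Lean on these libraries where they do the work, as an engineer would, in place of code of your own. Each camera call takes 0.05 s, during which the arm holds its last target. There are 200 camera calls.

## Working session

There is one attempt and no reset: what is moved stays moved. The work goes in short steps, Python scripts to look and compute and a shell command to move; the robot and the scene stay as the last step left them, time stands still between calls to the robot, and variables do not carry over. Pictures are saved under pics/ and viewed, about 12 in all and at most 16, crops included, and the job is handed in when it is done.

```bash
ls; mkdir -p pics; cat > h.py <<'E'
import numpy as np, cv2
from cell import *
def ray(cam,px):
    m=camera_model(cam); f=200/np.tan(np.radians(m["fov_y"])/2)
    R=np.array(m["R"]); t=np.array(m["t"])
    d=R.T@np.array([(px[0]-m["cx"])/f,(px[1]-m["cy"])/f,1]); return -R.T@t,d
def at(cam,px,z):
    o,d=ray(cam,px); return o+d*(z-o[2])/d[2]
def proj(cam,X):
    m=camera_model(cam); f=200/np.tan(np.radians(m["fov_y"])/2)
    c=np.array(m["R"])@np.array(X)+np.array(m["t"]); return [m["cx"]+f*c[0]/c[2],m["cy"]+f*c[1]/c[2]]
def snap(cam,name):
    im=get_image(cam); cv2.imwrite(f"pics/{name}.png",im[:,:,::-1]); return im
E
python3 - <<'E'
from h import *
np.set_printoptions(precision=4,suppress=True)
for c in("top","scene"):
    snap(c,c+"0"); m=camera_model(c); print(c,m, 'pos',ray(c,(0,0))[0])
Z=dict(pan_c=.019,slot_sieve_c=.021,round_sieve_c=.021,woven_sieve_c=.021,lid_c=.019,seat=.07,grain_jar_c=.0575)
for n,z in Z.items():
    for c in("top","scene"):
        for d in spot_point(n,c): print(n,c,np.round(d["centre"],1),round(d["conf"],2),at(c,d["centre"],z)[:2])
print(get_state(),hold_point_z)
E
```

```text
pics
top {'fov_y': 57.3219629080416, 'cx': 309.03740278192294, 'cy': 197.1813174159328, 'R': array([[-0.0191, -0.9997, -0.0133],
       [-0.9959,  0.0202, -0.0877],
       [ 0.088 ,  0.0115, -0.9961]]), 't': array([0.0752, 0.5647, 0.8074])} pos [0.4928 0.0545 0.8548]
scene {'fov_y': 52.29710771426572, 'cx': 318.7372158706167, 'cy': 196.15176635561454, 'R': array([[-0.0166,  0.9996, -0.0233],
       [ 0.5242, -0.0112, -0.8515],
       [-0.8515, -0.0263, -0.5238]]), 't': array([-0.0378, -0.2233,  1.4726])} pos [1.3703 0.074  0.5802]
pan_c top [152.5 191.4] 0.9 [0.5874 0.4254]
pan_c top [196.2 183.1] 0.78 [0.6046 0.3242]
pan_c top [472. 180.] 0.46 [ 0.5985 -0.3096]
pan_c top [447.2 257.2] 0.29 [ 0.4248 -0.244 ]
pan_c scene [437.3 231.7] 0.85 [0.6182 0.3186]
pan_c scene [486.1 226.4] 0.59 [0.5995 0.4348]
slot_sieve_c top [445.4 255.1] 0.61 [ 0.4297 -0.2395]
slot_sieve_c scene [209.  192.1] 0.73 [ 0.434  -0.2506]
round_sieve_c top [345.  249.8] 0.92 [ 0.4457 -0.0147]
round_sieve_c scene [289.2 196.4] 0.97 [ 0.4608 -0.0317]
woven_sieve_c top [470.6 179.4] 0.73 [ 0.5997 -0.3056]
woven_sieve
[... 495 characters left out ...]
.2239]
grain_jar_c top [229.8 103. ] 0.79 [0.7791 0.2375]
grain_jar_c scene [417.6 267.9] 0.88 [0.7831 0.2389]
grain_jar_c scene [291.9 197.2] 0.6 [ 0.524  -0.0179]
grain_jar_c scene [210.3 193.8] 0.36 [ 0.5035 -0.2241]
{'clock': 0.8, 'joint_pos': array([ 1.0701,  0.2639,  1.604 , -0.    ,  1.2737, -0.0369]), 'qd': array([-0.0007, -0.0011,  0.0016,  0.    , -0.0011,  0.0005]), 'joint_efforts': array([ -0.0001, -51.4971, -36.7704,  -0.0003,   0.0005,  -0.    ]), 'tool_pos': array([0.302 , 0.6037, 0.2313]), 'ee_rot': array([0.2298, 0.9732, 0.    , 0.    ]), 'force': array([-0.0298,  0.2523, -0.5733]), 'wrist_torque': array([0.0043, 0.0079, 0.0157]), 'gripper_width': 0.9992637931171322} -0.0187
```

View pics/top0.png

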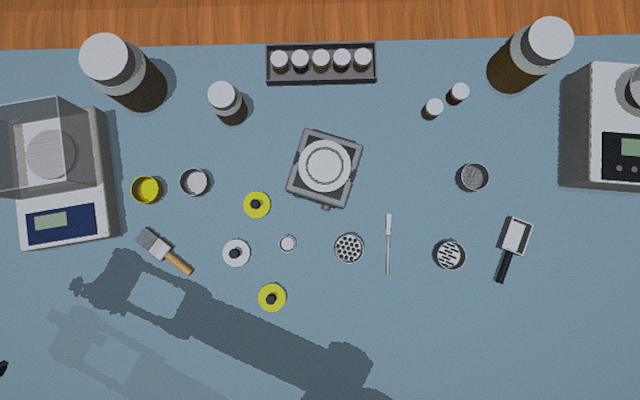

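View pics/scene0.png

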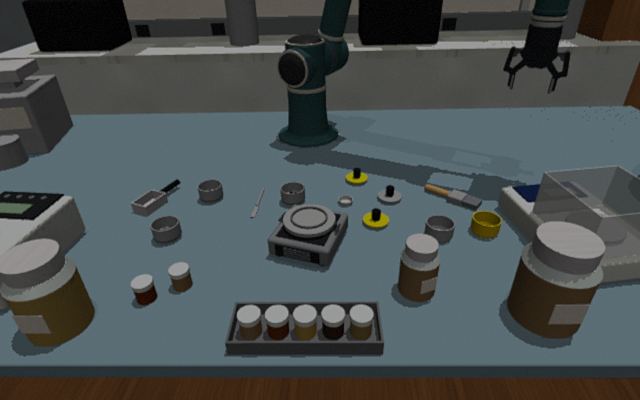

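Top view: steel pan at (195,182), with the yellow cup look-alike at (147,189). Steel lid at (236,253), with yellow lids at (257,204) and (272,297). Slotted sieve at (449,254), round-hole sieve at (349,248), woven sieve at (472,178), shaker ring at (325,166), jar at (229,103). The scene view agrees: pan (439,229), yellow cup (486,224), steel lid (389,195). Next I fit the rims for accurate centres and check my choices in one close crop.

```bash
cat >> h.py <<'E'
def circ(cam,c,r,n=72):
    a=np.linspace(0,2*np.pi,n,endpoint=False)
    return np.array([proj(cam,[c[0]+r*np.cos(t),c[1]+r*np.sin(t),c[2]]) for t in a],np.float32)
def fit(cam,im,g,rings,span=.02):
    """rings: (z, r); mean normal gradient along the projected circles"""
    from scipy.ndimage import map_coordinates as mc
    b=cv2.GaussianBlur(im.astype(np.float32),(0,0),.8)
    def score(p):
        s=0
        for z,r in rings:
            i,o=circ(cam,[*p,z],r-.0015),circ(cam,[*p,z],r+.0015)
            d=sum(abs(mc(b[:,:,k],[o[:,1],o[:,0]],order=1)-mc(b[:,:,k],[i[:,1],i[:,0]],order=1)) for k in range(3))
            s+=np.minimum(d,90).mean()
        return s
    g=np.array(g[:2],float)
    for st in (.002,.0005):
        k=np.arange(-span/st,span/st+.1)*st
        g=max(((g[0]+a,g[1]+c) for a in k for c in k),key=score); g=np.array(g); span=.003
    return g,score(g)
E
cat > m.py <<'E'
from h import *
G=dict(pan=((195,182),.038,[(.038,.032),(.038,.0295)]),slot=((449,254),.042,[(.042,.032),(.042,.0295)]),
 round=((349,248),.042,[(.042,.032),(.042,.0295)]),lid=((236,253),.012,[(.012,.032)]),
 seat=((325,166),.075,[(.07,.058),(.075,.041),(.075,.037)]))
ims={c:get_image(c) for c in("top","scene")}
tiles=[]
for n,(px,z,rings) in G.items():
    g=at("top",px,z)
    for c in ims:
        p,s=fit(c,ims[c],g,rings); print(n,c,np.round(p,4),round(s,1))
        o=[int(v) for v in proj(c,[*p,z])]
        x0,y0=max(o[0]-32,0),max(o[1]-32,0)
        t=cv2.resize(ims[c][y0:y0+64,x0:x0+64],(156,156),interpolation=cv2.INTER_CUBIC)
        raw=t.copy()
        for zz,r in rings:
            q=((circ(c,[*p,zz],r)-[x0,y0]+.5)*156/64).astype(np.int32); cv2.polylines(t,[q],True,(255,0,0),1)
        tiles.append(np.vstack([raw,t]) if c=="top" else t)
im=np.vstack([np.hstack(tiles[0::2]),np.hstack(tiles[1::2])])
cv2.imwrite("pics/fit.png",im[:,:,::-1])
E
python3 m.py
```

```text
Traceback (most recent call last):
  File "m.py", line 10, in <module>
    p,s=fit(c,ims[c],g,rings); print(n,c,np.round(p,4),round(s,1))
        ~~~^^^^^^^^^^^^^^^^^^
  File "h.py", line 31, in fit
    g=max(((g[0]+a,g[1]+c) for a in k for c in k),key=score); g=np.array(g); span=.003
  File "h.py", line 24, in score
    i,o=circ(cam,[*p,z],r-.0015),circ(cam,[*p,z],r+.0015)
                                 ~~~~^^^^^^^^^^^^^^^^^^^^
  File "h.py", line 16, in circ
    return np.array([proj(cam,[c[0]+r*np.cos(t),c[1]+r*np.sin(t),c[2]]) for t in a],np.float32)
                     ~~~~^^^^^^^^^^^^^^^^^^^^^^^^^^^^^^^^^^^^^^^^^^^^^^
  File "h.py", line 10, in proj
    m=camera_model(cam); f=200/np.tan(np.radians(m["fov_y"])/2)
ValueError: time passes only in moves, steps and waits
```

```bash
sed -i 's/^from cell import \*/from cell import *\nimport cell, functools\ncamera_model=functools.cache(cell.camera_model)/' h.py; time python3 m.py
```

```text
pan top [0.6061 0.3248] 163.1
pan scene [0.6106 0.3238] 97.4
slot top [ 0.4316 -0.2436] 159.3
slot scene [ 0.4351 -0.2456] 71.1
round top [ 0.4566 -0.0239] 116.6
round scene [ 0.4541 -0.0229] 70.7
lid top [0.4435 0.2348] 75.2
lid scene [0.461  0.2288] 32.9
seat top [0.6304 0.0293] 257.3
seat scene [0.6304 0.0273] 170.4
real	0m56.727s
user	0m47.805s
sys	0m0.219s
```

View pics/fit.png

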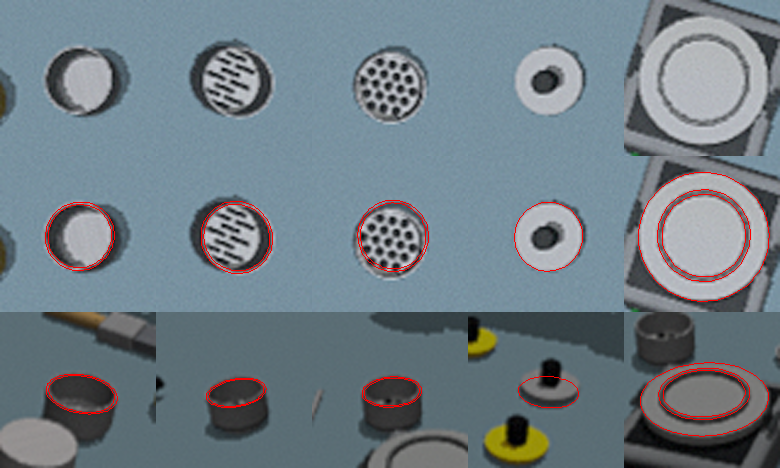

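Overlays fit the rims. The round sieve's top-view fit sits about 3 mm too far in +x, and the lid's scene fit is off, so I use the other camera or the network there. The choices match the descriptions: the pan has a plain solid floor, the sieve has slots, the next one has round holes, and the lid is steel with a black knob. The centres are pan (.608,.324), slotted (.433,-.2445), round (.453,-.023), lid (.444,.234) and seat (.630,.028). I move above the pan with the jaws along world x.

```bash
python3 -m inch '[{"linear":[30.6,-28,0],"yaw":-63.4,"gripper":-1},{"linear":[30.6,-28,0],"yaw":-63.4,"gripper":-1},{"linear":[30.6,-28,0],"yaw":-63.4,"gripper":-1},{"linear":[30.6,-28,0],"yaw":-63.4,"gripper":-1},{"linear":[30.6,-28,0],"yaw":-63.4,"gripper":-1},{"linear":[30.6,-28,0],"yaw":-63.4,"gripper":-1},{"linear":[30.6,-28,0],"yaw":-63.4,"gripper":-1},{"linear":[30.6,-28,0],"yaw":-63.4,"gripper":-1},{"linear":[30.6,-28,0],"yaw":-63.4,"gripper":-1},{"linear":[30.6,-28,0],"yaw":-63.4,"gripper":-1}]' 40
```

```text
clock: 2.0
tool_pos: [0.6096, 0.3217, 0.231]
ee_rot: [0.708, 0.706, -0.0, 0.0]
force: [-0.7, 0.5, -0.7]
gripper_width: 0.997
```

```bash
python3 -m inch '[{"linear":[0,0,-5],"yaw":0,"gripper":-1},{"linear":[0,0,-10],"yaw":0,"gripper":-1},{"linear":[0,0,-15],"yaw":0,"gripper":-1},{"linear":[0,0,-18.5],"yaw":0,"gripper":-1},{"linear":[0,0,-21],"yaw":0,"gripper":-1},{"linear":[0,0,-22.7],"yaw":0,"gripper":-1},{"linear":[0,0,-22.7],"yaw":0,"gripper":-1},{"linear":[0,0,-22.7],"yaw":0,"gripper":-1}]' && python3 - <<'E'
from h import *
snap("scene","p1"); im=get_image("scene"); o=proj("scene",[.608,.324,.04]); x,y=int(o[0]),int(o[1])
cv2.imwrite("pics/p1c.png",cv2.resize(im[y-60:y+50,x-70:x+70],None,fx=4,fy=4,interpolation=cv2.INTER_CUBIC)[:,:,::-1])
E
```

```text
clock: 2.8
tool_pos: [0.608, 0.3249, 0.0052]
ee_rot: [0.707, 0.708, 0.0, 0.0]
force: [0.1, 0.3, 0.6]
gripper_width: 0.999
```

View pics/p1c.png

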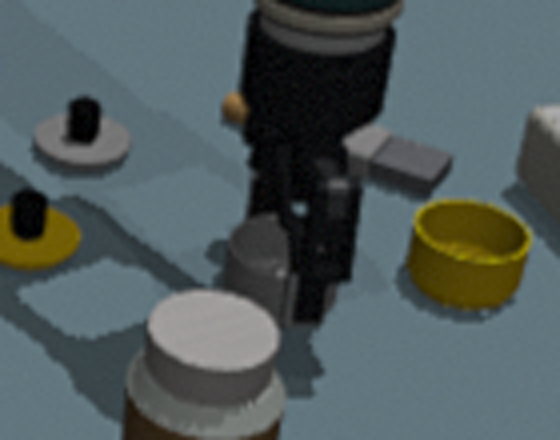

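The crop shows the open front finger at (315,250) before the pan at (265,265). The offset to the right is the perspective I expect, since the finger is nearer the camera. I close on the pan.

```bash
python3 -m inch '[{"linear":[0,0,0],"yaw":0,"gripper":1},{"linear":[0,0,0],"yaw":0,"gripper":1},{"linear":[0,0,0],"yaw":0,"gripper":1},{"linear":[0,0,0],"yaw":0,"gripper":1},{"linear":[0,0,0],"yaw":0,"gripper":1},{"linear":[0,0,0],"yaw":0,"gripper":1},{"linear":[0,0,3],"yaw":0,"gripper":1},{"linear":[0,0,6],"yaw":0,"gripper":1},{"linear":[0,0,6],"yaw":0,"gripper":1}]' 40 && python3 - <<'E'
from h import *
im=get_image("scene"); o=proj("scene",[.608,.324,.1]); x,y=int(o[0]),int(o[1])
cv2.imwrite("pics/p2c.png",cv2.resize(im[y-60:y+60,x-70:x+70],None,fx=4,fy=4,interpolation=cv2.INTER_CUBIC)[:,:,::-1])
E
```

```text
clock: 3.8
tool_pos: [0.6117, 0.3253, 0.0698]
ee_rot: [0.707, 0.707, 0.004, 0.002]
force: [0.8, -0.4, -0.9]
gripper_width: 0.722
```

View pics/p2c.png

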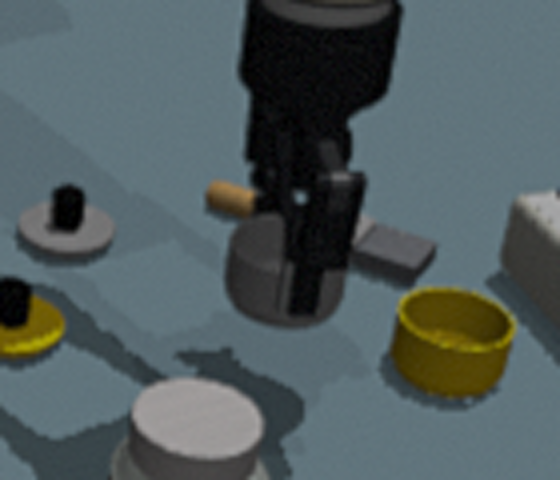

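The pan is held level between the pads and clear of the bench. I lift further and carry it above the seat.

```bash
python3 -m inch '[{"linear":[0,0,4],"yaw":0,"gripper":1},{"linear":[0,0,7],"yaw":0,"gripper":1},{"linear":[0.3,-4,7],"yaw":0,"gripper":1},{"linear":[0.6,-9,7],"yaw":0,"gripper":1},{"linear":[1,-14,7],"yaw":0,"gripper":1},{"linear":[1.4,-19,7],"yaw":0,"gripper":1},{"linear":[1.8,-24,7],"yaw":0,"gripper":1},{"linear":[2.2,-28,7],"yaw":0,"gripper":1},{"linear":[2.2,-29.6,7],"yaw":0,"gripper":1},{"linear":[2.2,-29.6,7],"yaw":0,"gripper":1}]' && python3 -m inch '[{"linear":[0,0,0],"yaw":0,"gripper":1},{"linear":[0,0,0],"yaw":0,"gripper":1}]' && python3 - <<'E'
from h import *
im=get_image("scene"); o=proj("scene",[.63,.028,.1]); x,y=int(o[0]),int(o[1])
for q in (circ("scene",[.63,.028,.07],.058),circ("scene",[.63,.028,.075],.041)): cv2.polylines(im,[q.astype(np.int32)],True,(255,0,0),1)
cv2.imwrite("pics/p3c.png",cv2.resize(im[y-60:y+60,x-70:x+70],None,fx=4,fy=4,interpolation=cv2.INTER_CUBIC)[:,:,::-1])
E
```

```text
clock: 4.85
tool_pos: [0.6289, 0.0253, 0.1327]
ee_rot: [0.708, 0.706, -0.001, -0.001]
force: [-0.3, 0.7, -1.3]
gripper_width: 0.719
clock: 5.05
tool_pos: [0.6295, 0.0292, 0.1336]
ee_rot: [0.706, 0.708, -0.0, -0.001]
force: [-0.4, 0.1, 0.2]
gripper_width: 0.721
```

View pics/p3c.png

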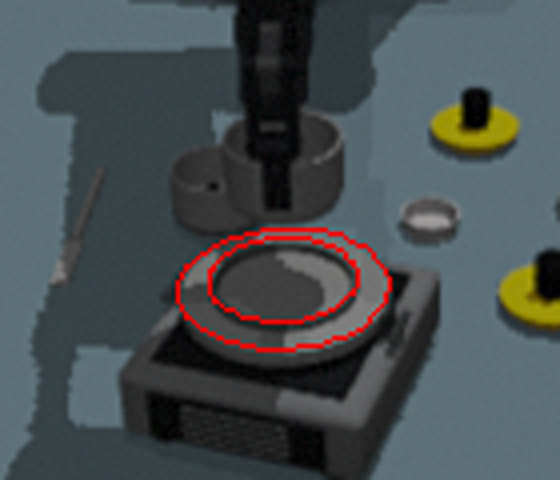

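The pan (centre column 283) is directly over the ring (column 284), level, so I lower and release.

```bash
python3 -m inch '[{"linear":[0,0,-3],"yaw":0,"gripper":1},{"linear":[0,0,-5],"yaw":0,"gripper":1},{"linear":[0,0,-5.6],"yaw":0,"gripper":1},{"linear":[0,0,-5.95],"yaw":0,"gripper":1},{"linear":[0,0,-5.95],"yaw":0,"gripper":1},{"linear":[0,0,-5.95],"yaw":0,"gripper":1}]' && python3 -m inch '[{"linear":[0,0,0],"yaw":0,"gripper":-1},{"linear":[0,0,0],"yaw":0,"gripper":-1},{"linear":[0,0,0],"yaw":0,"gripper":-1},{"linear":[0,0,0],"yaw":0,"gripper":-1},{"linear":[0,0,3],"yaw":0,"gripper":-1},{"linear":[0,0,7],"yaw":0,"gripper":-1},{"linear":[0,0,11],"yaw":0,"gripper":-1},{"linear":[-3,-5,11],"yaw":0,"gripper":-1},{"linear":[-6,-10,11],"yaw":0,"gripper":-1}]' && cat > chk.py <<'E'
import sys
from h import *
# args: name x y ztop [radii at ztop..]
n,x,y,z=sys.argv[1],*map(float,sys.argv[2:5])
t=[]
for c in("top","scene"):
    im=get_image(c); p,s=fit(c,im,(x,y),[(z,.032),(z,.0295)],.01); print(c,np.round(p,4),round(s,1))
    o=proj(c,[x,y,z]); a,b=int(o[0]),int(o[1])
    t.append(cv2.resize(im[max(b-40,0):b+60,a-50:a+50],(390,390),interpolation=cv2.INTER_CUBIC))
cv2.imwrite(f"pics/{n}.png",np.hstack(t)[:,:,::-1])
E
python3 chk.py c1 .63 .028 .108
```

```text
clock: 5.7
tool_pos: [0.6301, 0.0291, 0.0763]
ee_rot: [0.706, 0.708, 0.0, -0.0]
force: [-3.7, 1.2, 6.2]
gripper_width: 0.723
clock: 6.6
tool_pos: [0.5801, -0.0583, 0.1873]
ee_rot: [0.706, 0.708, 0.001, 0.002]
force: [0.1, -1.1, -0.3]
gripper_width: 1.001
top [0.6305 0.024 ] 150.0
scene [0.635  0.0305] 85.2
```

View pics/c1.png

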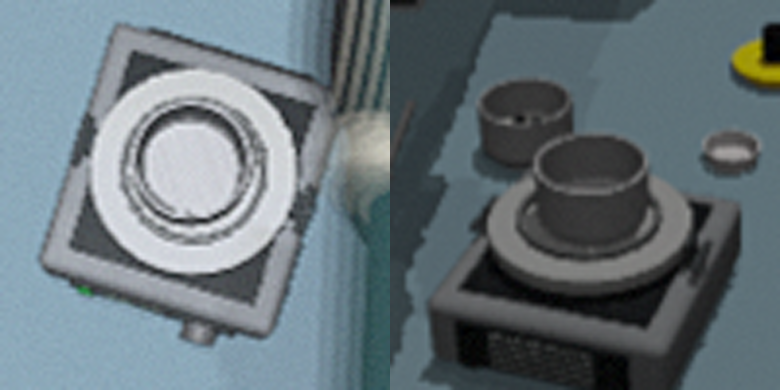

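The pan stands level inside the ring. The two cameras disagree on its y (.024 and .0305), so I check that numerically.

```bash
python3 - <<'E'
from h import *
from scipy.ndimage import map_coordinates as mc
t=[]
for c in("top","scene"):
    im=get_image(c); b=cv2.GaussianBlur(im.astype(np.float32),(0,0),.6).mean(2)
    for r in(.032,.0295):
        print(c,r,[(round(y,4),round(float(np.abs(np.diff([mc(b,circ(c,[.630,y,.108],r+d).T[::-1],order=1) for d in(-.0012,.0012)],axis=0)).mean()),1)) for y in np.arange(.021,.0371,.002)])
    o=proj(c,[.63,.029,.1]); x0,y0=int(o[0])-30,int(o[1])-30
    k=cv2.resize(im[y0:y0+60,x0:x0+60],(390,390),interpolation=cv2.INTER_CUBIC)
    cv2.polylines(k,[((circ(c,[.63,.030,.108],.032)-[x0,y0]+.5)*6.5).astype(np.int32)],True,(255,0,0),1)
    cv2.polylines(k,[((circ(c,[.63,.028,.075],.041)-[x0,y0]+.5)*6.5).astype(np.int32)],True,(0,160,0),1)
    t.append(k)
    for n in("pan_c","seat"): print(n,[(np.round(at(c,d["centre"],.089 if n=="pan_c" else .07)[:2],4),round(d["conf"],2)) for d in spot_point(n,c)][:3])
cv2.imwrite("pics/c2.png",np.hstack(t)[:,:,::-1])
E
```

```text
top 0.032 [(np.float64(0.021), 27.2), (np.float64(0.023), 37.5), (np.float64(0.025), 38.2), (np.float64(0.027), 27.3), (np.float64(0.029), 26.3), (np.float64(0.031), 20.6), (np.float64(0.033), 19.5), (np.float64(0.035), 32.2), (np.float64(0.037), 34.0)]
top 0.0295 [(np.float64(0.021), 27.8), (np.float64(0.023), 27.7), (np.float64(0.025), 29.0), (np.float64(0.027), 34.4), (np.float64(0.029), 31.3), (np.float64(0.031), 39.8), (np.float64(0.033), 37.2), (np.float64(0.035), 27.0), (np.float64(0.037), 27.2)]
pan_c [(array([0.5831, 0.3965]), 0.93), (array([0.6305, 0.031 ]), 0.79)]
seat [(array([0.6237, 0.0324]), 0.72)]
scene 0.032 [(np.float64(0.021), 6.5), (np.float64(0.023), 8.7), (np.float64(0.025), 11.8), (np.float64(0.027), 13.5), (np.float64(0.029), 11.1), (np.float64(0.031), 6.9), (np.float64(0.033), 8.8), (np.float64(0.035), 9.1), (np.float64(0.037), 6.8)]
scene 0.0295 [(np.float64(0.021), 6.4), (np.float64(0.023), 7.3), (np.float64(0.025), 9.1), (np.float64(0.027), 12.0), (np.float64(0.029), 11.1), (np.float64(0.031), 11.7), (np.float64(0.033), 9.2), (np.float64(0.035), 7.1), (np.float64(0.037), 6.1)]
pan_c [(array([0.6788, 0.3888]), 0.91), (array([0.6295, 0.0321]), 0.67)]
seat [(array([0.6432, 0.0262]), 0.9)]
```

View pics/c2.png

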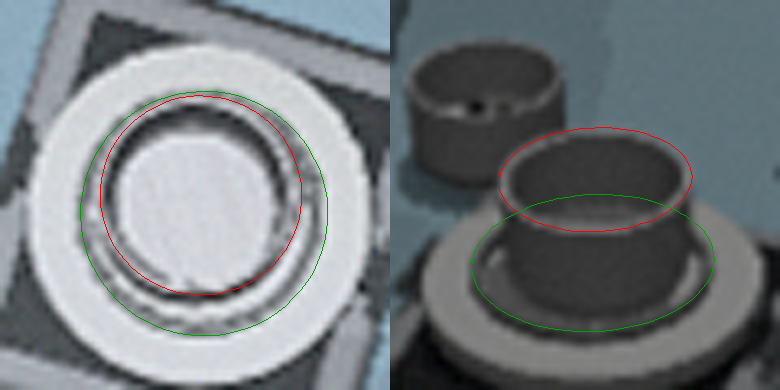

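Both cameras now put the pan at about (.630,.0305), inside the ring. The top crop shows its rim centred near (197,197), 1 mm left of the overlay. Next, the slotted sieve.

```bash
python3 -m inch '[{"linear":[-3,-4,0],"yaw":0,"gripper":-1},{"linear":[-6,-8,0],"yaw":0,"gripper":-1},{"linear":[-9,-11.5,0],"yaw":0,"gripper":-1},{"linear":[-12,-15,0],"yaw":0,"gripper":-1},{"linear":[-13.7,-17.2,0],"yaw":0,"gripper":-1},{"linear":[-13.7,-17.2,-4],"yaw":0,"gripper":-1},{"linear":[-13.7,-17.2,-8],"yaw":0,"gripper":-1},{"linear":[-13.7,-17.2,-12],"yaw":0,"gripper":-1},{"linear":[-13.7,-17.2,-15.5],"yaw":0,"gripper":-1},{"linear":[-13.7,-17.2,-18],"yaw":0,"gripper":-1}]' && python3 -m inch '[{"linear":[0,0,0],"yaw":0,"gripper":-1},{"linear":[0,0,0],"yaw":0,"gripper":1},{"linear":[0,0,0],"yaw":0,"gripper":1},{"linear":[0,0,0],"yaw":0,"gripper":1},{"linear":[0,0,0],"yaw":0,"gripper":1},{"linear":[0,0,0],"yaw":0,"gripper":1},{"linear":[0,0,0],"yaw":0,"gripper":1}]' && python3 -m inch '[{"linear":[0,0,3],"yaw":0,"gripper":1},{"linear":[0,0,7],"yaw":0,"gripper":1},{"linear":[0,0,11],"yaw":0,"gripper":1},{"linear":[0,0,15],"yaw":0,"gripper":1},{"linear":[0,0,16],"yaw":0,"gripper":1},{"linear":[0,0,16],"yaw":0,"gripper":1},{"linear":[0,0,16],"yaw":0,"gripper":1}]'
```

```text
clock: 8.0
tool_pos: [0.4409, -0.2286, 0.0021]
ee_rot: [0.706, 0.708, -0.0, -0.001]
force: [1.1, 0.6, 0.1]
gripper_width: 0.999
clock: 8.7
tool_pos: [0.4434, -0.2309, 0.0067]
ee_rot: [0.707, 0.707, 0.001, 0.002]
force: [0.7, 0.7, 7.1]
gripper_width: 0.697
clock: 9.4
tool_pos: [0.4406, -0.2296, 0.1635]
ee_rot: [0.707, 0.707, -0.0, -0.001]
force: [-0.8, 0.4, -1.7]
gripper_width: 0.701
```

The last row of the previous call was cut short, so the tool came in about 14 mm off in y. The opening (0.70 against 0.72) agrees. I set the sieve back down, measure again and regrasp in the centre.

```bash
python3 -m inch '[{"linear":[0,0,-5],"yaw":0,"gripper":1},{"linear":[0,0,-10],"yaw":0,"gripper":1},{"linear":[0,0,-13],"yaw":0,"gripper":1},{"linear":[0,0,-15],"yaw":0,"gripper":1},{"linear":[0,0,-15.6],"yaw":0,"gripper":1},{"linear":[0,0,-15.8],"yaw":0,"gripper":1},{"linear":[0,0,-15.9],"yaw":0,"gripper":1},{"linear":[0,0,-15.9],"yaw":0,"gripper":1}]' && python3 -m inch '[{"linear":[0,0,0],"yaw":0,"gripper":-1},{"linear":[0,0,0],"yaw":0,"gripper":-1},{"linear":[0,0,0],"yaw":0,"gripper":-1},{"linear":[0,0,0],"yaw":0,"gripper":-1},{"linear":[0,0,4],"yaw":0,"gripper":-1},{"linear":[0,0,8],"yaw":0,"gripper":-1},{"linear":[0,5,8],"yaw":0,"gripper":-1},{"linear":[0,10,8],"yaw":0,"gripper":-1},{"linear":[0,12,8],"yaw":0,"gripper":-1},{"linear":[0,12,8],"yaw":0,"gripper":-1}]' && python3 chk.py c3 .441 -.243 .042
```

```text
clock: 10.2
tool_pos: [0.4365, -0.2268, 0.0057]
ee_rot: [0.707, 0.707, -0.002, -0.007]
force: [-14.6, 10.3, 31.5]
gripper_width: 0.706
clock: 11.2
tool_pos: [0.4408, -0.1078, 0.0853]
ee_rot: [0.706, 0.708, -0.0, -0.001]
force: [1.2, -1.0, -0.8]
gripper_width: 1.003
top [ 0.4485 -0.2425] 52.2
scene [ 0.441  -0.2455] 79.3
```

View pics/c3.png

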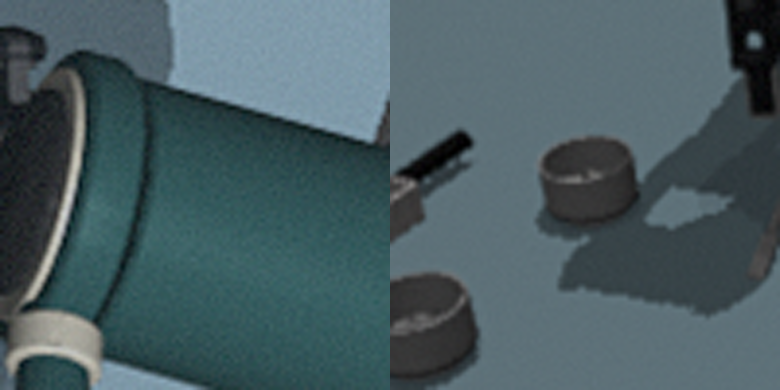

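The scene crop shows the slotted sieve upright at (588,180), about (.441,-.2445). The top view is blocked by the arm. I regrasp, this time with settling rows.

```bash
python3 -m inch '[{"linear":[0,-4,0],"yaw":0,"gripper":-1},{"linear":[0,-8,0],"yaw":0,"gripper":-1},{"linear":[0,-11,0],"yaw":0,"gripper":-1},{"linear":[0,-13.6,0],"yaw":0,"gripper":-1},{"linear":[0,-13.6,0],"yaw":0,"gripper":-1},{"linear":[0,-13.6,0],"yaw":0,"gripper":-1},{"linear":[0,-13.6,0],"yaw":0,"gripper":-1}]'
```

```text
clock: 12.0
tool_pos: [0.441, -0.2459, 0.0853]
ee_rot: [0.707, 0.707, -0.0, -0.001]
force: [-0.6, 0.8, 0.4]
gripper_width: 0.999
```

```bash
python3 -m inch '[{"linear":[0,0,-4],"yaw":0,"gripper":-1},{"linear":[0,0,-7],"yaw":0,"gripper":-1},{"linear":[0,0,-8],"yaw":0,"gripper":-1},{"linear":[0,0,-8],"yaw":0,"gripper":1},{"linear":[0,0,-8],"yaw":0,"gripper":1},{"linear":[0,0,-8],"yaw":0,"gripper":1},{"linear":[0,0,-8],"yaw":0,"gripper":1},{"linear":[0,0,-8],"yaw":0,"gripper":1},{"linear":[0,0,-8],"yaw":0,"gripper":1},{"linear":[0,0,-8],"yaw":0,"gripper":1}]' && python3 -m inch '[{"linear":[0,0,3],"yaw":0,"gripper":1},{"linear":[0,0,7],"yaw":0,"gripper":1},{"linear":[0,0,11],"yaw":0,"gripper":1},{"linear":[0,0,15],"yaw":0,"gripper":1},{"linear":[0,0,16],"yaw":0,"gripper":1},{"linear":[0,0,16],"yaw":0,"gripper":1},{"linear":[0,0,16],"yaw":0,"gripper":1}]'
```

```text
clock: 13.0
tool_pos: [0.442, -0.2464, 0.0064]
ee_rot: [0.707, 0.707, 0.0, 0.001]
force: [0.1, 0.1, 3.4]
gripper_width: 0.735
clock: 13.7
tool_pos: [0.4406, -0.2455, 0.1644]
ee_rot: [0.707, 0.707, -0.0, -0.001]
force: [0.5, -0.1, -2.8]
gripper_width: 0.734
```

```bash
python3 -m inch '[{"linear":[2.7,4,0],"yaw":0,"gripper":1},{"linear":[5.4,8,0],"yaw":0,"gripper":1},{"linear":[8.1,12,0],"yaw":0,"gripper":1},{"linear":[10.8,16,0],"yaw":0,"gripper":1},{"linear":[13.5,20,0],"yaw":0,"gripper":1},{"linear":[16.2,24,0],"yaw":0,"gripper":1},{"linear":[18.9,27.55,0],"yaw":0,"gripper":1},{"linear":[18.9,27.55,0],"yaw":0,"gripper":1},{"linear":[18.9,27.55,0],"yaw":0,"gripper":1},{"linear":[18.9,27.55,0],"yaw":0,"gripper":1}]' && python3 -m inch '[{"linear":[0,0,-2],"yaw":0,"gripper":1},{"linear":[0,0,-3.5],"yaw":0,"gripper":1},{"linear":[0,0,-3.5],"yaw":0,"gripper":1},{"linear":[0,0,-3.5],"yaw":0,"gripper":1}]' && python3 - <<'E'
from h import *
im=get_image("scene"); o=proj("scene",[.63,.03,.11]); x,y=int(o[0]),int(o[1])
for y0 in(-.032,.032): print(proj("scene",[.63,.0305+y0,.108]))
cv2.imwrite("pics/p4.png",cv2.resize(im[y-50:y+50,x-65:x+65],None,fx=6,fy=6,interpolation=cv2.INTER_CUBIC)[:,:,::-1]); print(x-65,y-50)
E
```

```text
clock: 14.7
tool_pos: [0.6286, 0.0287, 0.1633]
ee_rot: [0.707, 0.707, -0.002, -0.001]
force: [0.7, 0.1, -1.2]
gripper_width: 0.731
clock: 15.1
tool_pos: [0.6294, 0.0286, 0.1299]
ee_rot: [0.707, 0.707, -0.001, -0.001]
force: [0.6, 0.6, -0.8]
gripper_width: 0.733
[np.float64(294.56104294554353), np.float64(203.064258438903)]
[np.float64(324.19800741066194), np.float64(202.74608436867717)]
244 152
```

View pics/p4.png

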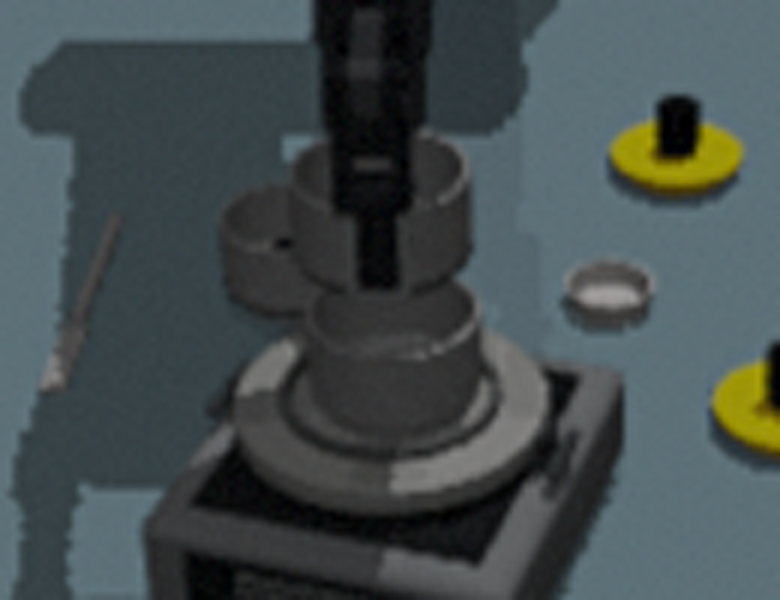

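In the crop the held sieve spans columns 290–470 (centre 380) and the pan rim 305–482 (centre 394). After perspective the sieve is about 4 mm too far to −y. I correct by +4 mm in y, then lower.

```bash
python3 -m inch '[{"linear":[0,0.4,0],"yaw":0,"gripper":1},{"linear":[0,0.4,-0.6],"yaw":0,"gripper":1},{"linear":[0,0.4,-1.2],"yaw":0,"gripper":1},{"linear":[0,0.4,-1.8],"yaw":0,"gripper":1},{"linear":[0,0.4,-2.3],"yaw":0,"gripper":1},{"linear":[0,0.4,-2.5],"yaw":0,"gripper":1},{"linear":[0,0.4,-2.5],"yaw":0,"gripper":1},{"linear":[0,0.4,-2.5],"yaw":0,"gripper":1}]' && python3 - <<'E'
from h import *
im=get_image("scene"); o=proj("scene",[.63,.03,.11]); x,y=int(o[0]),int(o[1])
cv2.imwrite("pics/p5.png",cv2.resize(im[y-50:y+50,x-65:x+65],None,fx=6,fy=6,interpolation=cv2.INTER_CUBIC)[:,:,::-1])
E
```

```text
clock: 15.95
tool_pos: [0.6305, 0.0334, 0.1057]
ee_rot: [0.707, 0.707, -0.0, -0.0]
force: [-0.4, -1.4, 0.1]
gripper_width: 0.732
```

There was no contact on the way down past the rim height, so the skirt is inside. I lower the last millimetres.

```bash
python3 -m inch '[{"linear":[0,0,-0.1],"yaw":0,"gripper":1},{"linear":[0,0,-0.2],"yaw":0,"gripper":1},{"linear":[0,0,-0.2],"yaw":0,"gripper":1}]'
```

```text
clock: 16.3
tool_pos: [0.6307, 0.0332, 0.1044]
ee_rot: [0.707, 0.707, -0.0, 0.0]
force: [-1.0, -1.6, 3.1]
gripper_width: 0.734
```

```bash
python3 -m inch '[{"linear":[0,0,0],"yaw":0,"gripper":-1},{"linear":[0,0,0],"yaw":0,"gripper":-1},{"linear":[0,0,0],"yaw":0,"gripper":-1},{"linear":[0,0,0],"yaw":0,"gripper":-1},{"linear":[0,0,3],"yaw":0,"gripper":-1},{"linear":[0,0,7],"yaw":0,"gripper":-1},{"linear":[0,0,9],"yaw":0,"gripper":-1},{"linear":[-3,-3.5,9],"yaw":0,"gripper":-1},{"linear":[-6,-7,9],"yaw":0,"gripper":-1},{"linear":[-9,-10.5,9],"yaw":0,"gripper":-1}]' && python3 -m inch '[{"linear":[-3,-4,0],"yaw":0,"gripper":-1},{"linear":[-3,-4,0],"yaw":0,"gripper":-1},{"linear":[-3,-4,0],"yaw":0,"gripper":-1}]' && python3 - <<'E'
from h import *
t=[]
for c in("top","scene"):
    im=get_image(c)
    for n,g,R in(("slot",(.63,.031),[(.140,.032),(.140,.0295)]),("round",(.453,-.023),[(.042,.032),(.042,.0295)])):
        p,s=fit(c,im,g,R,.008); print(n,c,np.round(p,4),round(s,1))
        o=proj(c,[*g,R[0][0]]); x0,y0=int(o[0])-28,int(o[1])-(20 if n=="slot" else 28)
        k=cv2.resize(im[y0:y0+56,x0:x0+56],(290,290),interpolation=cv2.INTER_CUBIC)
        cv2.polylines(k,[((circ(c,[*g,R[0][0]],.032)-[x0,y0]+.5)*290/56).astype(np.int32)],True,(255,0,0),1); t.append(k)
    for n,z in(("slot_sieve_c",.119),("round_sieve_c",.021)): print(n,[(np.round(at(c,d["centre"],z)[:2],4),round(d["conf"],2)) for d in spot_point(n,c)][:3])
cv2.imwrite("pics/c4.png",np.vstack([np.hstack(t[:2]),np.hstack(t[2:])])[:,:,::-1])
E
```

```text
clock: 17.3
tool_pos: [0.5397, -0.0722, 0.194]
ee_rot: [0.706, 0.708, 0.0, 0.0]
force: [0.5, -0.7, 0.6]
gripper_width: 1.0
clock: 17.6
tool_pos: [0.5102, -0.1123, 0.194]
ee_rot: [0.708, 0.706, 0.0, 0.0]
force: [0.5, -0.2, 0.7]
gripper_width: 0.996
slot top [0.628 0.036] 153.3
round top [ 0.451 -0.019] 121.3
slot_sieve_c [(array([0.6314, 0.0356]), 0.66)]
round_sieve_c [(array([ 0.4512, -0.0171]), 0.91)]
slot scene [0.6355 0.032 ] 77.5
round scene [ 0.453 -0.024] 53.7
slot_sieve_c [(array([0.6432, 0.0285]), 0.55)]
round_sieve_c [(array([ 0.4574, -0.0264]), 0.79), (array([0.5246, 0.0232]), 0.6)]
```

View pics/c4.png

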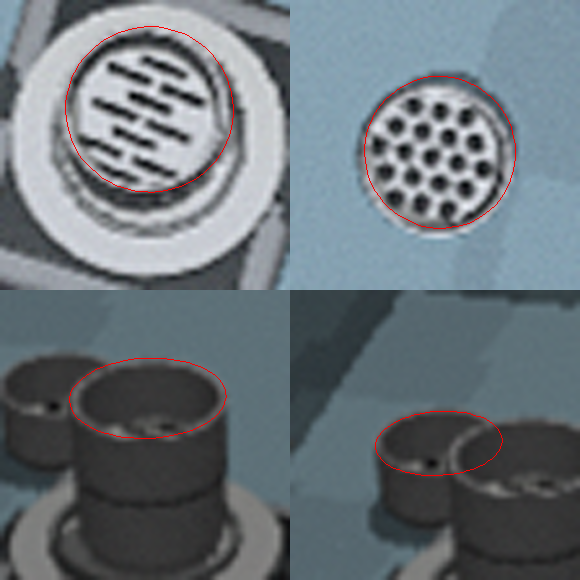

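The slotted sieve is level and its frame sits on the pan rim with no gap (crop lower left). Stack centre is about (.630,.031). The round-hole sieve is at about (.452,−.0217).

```bash
python3 -m inch '[{"linear":[-3,4,0],"yaw":0,"gripper":-1},{"linear":[-5.8,8,-2],"yaw":0,"gripper":-1},{"linear":[-5.8,9,-6],"yaw":0,"gripper":-1},{"linear":[-5.8,9,-10],"yaw":0,"gripper":-1},{"linear":[-5.8,9,-10],"yaw":0,"gripper":-1},{"linear":[-5.8,9,-10],"yaw":0,"gripper":-1},{"linear":[-5.8,9,-10],"yaw":0,"gripper":-1}]'
```

```text
clock: 18.6
tool_pos: [0.4547, -0.0217, 0.0959]
ee_rot: [0.707, 0.707, 0.001, 0.001]
force: [0.1, -0.6, 0.4]
gripper_width: 0.997
```

```bash
python3 -m inch '[{"linear":[-0.2,0,-4],"yaw":0,"gripper":-1},{"linear":[-0.2,0,-7.5],"yaw":0,"gripper":-1},{"linear":[-0.2,0,-9],"yaw":0,"gripper":-1},{"linear":[-0.2,0,-9],"yaw":0,"gripper":1},{"linear":[-0.2,0,-9],"yaw":0,"gripper":1},{"linear":[-0.2,0,-9],"yaw":0,"gripper":1},{"linear":[-0.2,0,-9],"yaw":0,"gripper":1},{"linear":[-0.2,0,-9],"yaw":0,"gripper":1},{"linear":[-0.2,0,-9],"yaw":0,"gripper":1},{"linear":[-0.2,0,-9],"yaw":0,"gripper":1}]' && python3 -m inch '[{"linear":[0,0,3],"yaw":0,"gripper":1},{"linear":[0,0,7],"yaw":0,"gripper":1},{"linear":[0,0,11],"yaw":0,"gripper":1},{"linear":[0,0,15],"yaw":0,"gripper":1},{"linear":[0,0,19],"yaw":0,"gripper":1},{"linear":[0,0,19],"yaw":0,"gripper":1},{"linear":[0,0,19],"yaw":0,"gripper":1}]'
```

```text
clock: 19.6
tool_pos: [0.4524, -0.0218, 0.0055]
ee_rot: [0.707, 0.707, 0.001, 0.001]
force: [0.3, -0.7, 6.6]
gripper_width: 0.729
clock: 20.3
tool_pos: [0.4512, -0.0216, 0.1951]
ee_rot: [0.707, 0.707, 0.001, 0.001]
force: [-0.1, -0.2, -1.9]
gripper_width: 0.734
```

```bash
python3 -m inch '[{"linear":[4,1.2,0],"yaw":0,"gripper":1},{"linear":[8,2.4,0],"yaw":0,"gripper":1},{"linear":[12,3.6,0],"yaw":0,"gripper":1},{"linear":[16,4.8,0],"yaw":0,"gripper":1},{"linear":[17.85,5.3,0],"yaw":0,"gripper":1},{"linear":[17.85,5.3,-3],"yaw":0,"gripper":1},{"linear":[17.85,5.3,-3],"yaw":0,"gripper":1},{"linear":[17.85,5.3,-3],"yaw":0,"gripper":1},{"linear":[17.85,5.3,-3],"yaw":0,"gripper":1}]' && python3 - <<'E'
from h import *
im=get_image("scene"); o=proj("scene",[.63,.03,.14]); x,y=int(o[0]),int(o[1])
cv2.imwrite("pics/p6.png",cv2.resize(im[y-50:y+50,x-65:x+65],None,fx=6,fy=6,interpolation=cv2.INTER_CUBIC)[:,:,::-1])
E
```

```text
clock: 21.2
tool_pos: [0.6283, 0.0313, 0.1636]
ee_rot: [0.707, 0.707, -0.0, -0.0]
force: [0.7, -0.2, -0.4]
gripper_width: 0.73
```

View pics/p6.png

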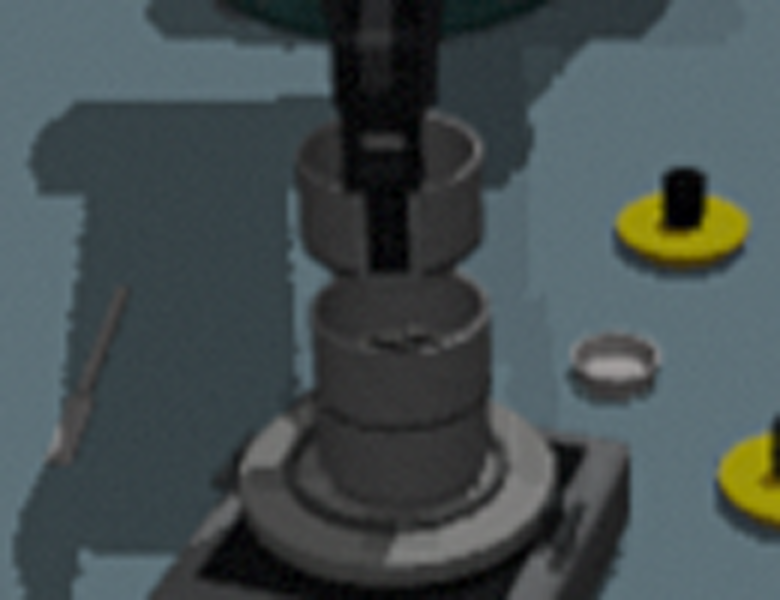

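The held sieve is centred at column 390 and the stack rim at 402. About 5 of those 12 crop pixels are perspective, so it is 2.5 mm too far to −y. I correct and lower.

```bash
python3 -m inch '[{"linear":[0.1,0.25,0],"yaw":0,"gripper":1},{"linear":[0.1,0.25,-0.6],"yaw":0,"gripper":1},{"linear":[0.1,0.25,-1.2],"yaw":0,"gripper":1},{"linear":[0.1,0.25,-1.8],"yaw":0,"gripper":1},{"linear":[0.1,0.25,-2.3],"yaw":0,"gripper":1},{"linear":[0.1,0.25,-2.6],"yaw":0,"gripper":1},{"linear":[0.1,0.25,-2.6],"yaw":0,"gripper":1},{"linear":[0.1,0.25,-2.6],"yaw":0,"gripper":1}]' && python3 -m inch '[{"linear":[0,0,-0.1],"yaw":0,"gripper":1},{"linear":[0,0,-0.1],"yaw":0,"gripper":1}]'
```

```text
clock: 22.05
tool_pos: [0.63, 0.0339, 0.1377]
ee_rot: [0.707, 0.707, -0.0, -0.0]
force: [-0.3, 0.2, -0.7]
gripper_width: 0.734
clock: 22.25
tool_pos: [0.6302, 0.0339, 0.137]
ee_rot: [0.707, 0.707, 0.0, 0.0]
force: [-0.7, -0.6, -1.0]
gripper_width: 0.733
```

```bash
python3 -m inch '[{"linear":[0,0,-0.1],"yaw":0,"gripper":1},{"linear":[0,0,-0.15],"yaw":0,"gripper":1},{"linear":[0,0,-0.15],"yaw":0,"gripper":1}]'
```

```text
clock: 22.55
tool_pos: [0.6301, 0.0339, 0.1355]
ee_rot: [0.707, 0.707, 0.0, 0.0]
force: [-1.1, -0.7, 0.1]
gripper_width: 0.733
```

```bash
python3 -m inch '[{"linear":[0,0,-0.1],"yaw":0,"gripper":1},{"linear":[0,0,-0.1],"yaw":0,"gripper":1}]' && python3 -m inch '[{"linear":[0,0,0],"yaw":0,"gripper":-1},{"linear":[0,0,0],"yaw":0,"gripper":-1},{"linear":[0,0,0],"yaw":0,"gripper":-1},{"linear":[0,0,0],"yaw":0,"gripper":-1},{"linear":[0,0,3],"yaw":0,"gripper":-1},{"linear":[0,0,6],"yaw":0,"gripper":-1},{"linear":[0,0,9],"yaw":0,"gripper":-1},{"linear":[-3,3.5,9],"yaw":0,"gripper":-1},{"linear":[-6,7,9],"yaw":0,"gripper":-1},{"linear":[-9,10.5,9],"yaw":0,"gripper":-1}]' && python3 -m inch '[{"linear":[-1,3.5,0],"yaw":0,"gripper":-1},{"linear":[-1,7,0],"yaw":0,"gripper":-1},{"linear":[-1,9,0],"yaw":0,"gripper":-1},{"linear":[-1,9,0],"yaw":0,"gripper":-1},{"linear":[-1,9,0],"yaw":0,"gripper":-1}]' && python3 - <<'E'
from h import *
t=[]
for c in("top","scene"):
    im=get_image(c)
    for n,g,R in(("round",(.63,.031),[(.172,.032),(.172,.0295)]),("lid",(.446,.234),[(.012,.032),(.038,.011)])):
        p,s=fit(c,im,g,R,.008); print(n,c,np.round(p,4),round(s,1))
        o=proj(c,[*g,R[0][0]]); x0,y0=int(o[0])-28,int(o[1])-(15 if n=="round" else 28)
        k=cv2.resize(im[y0:y0+56,x0:x0+56],(290,290),interpolation=cv2.INTER_CUBIC)
        for z,r in((R[0],) if n=="round" else R): cv2.polylines(k,[((circ(c,[*g,z],r)-[x0,y0]+.5)*290/56).astype(np.int32)],True,(255,0,0),1)
        t.append(k)
    for n,z in(("round_sieve_c",.151),("lid_c",.019)): print(n,[(np.round(at(c,d["centre"],z)[:2],4),round(d["conf"],2)) for d in spot_point(n,c)][:3])
cv2.imwrite("pics/c5.png",np.vstack([np.hstack(t[:2]),np.hstack(t[2:])])[:,:,::-1])
E
```

```text
clock: 22.75
tool_pos: [0.6302, 0.034, 0.1355]
ee_rot: [0.707, 0.707, 0.0, 0.0]
force: [-2.8, 0.6, 4.8]
gripper_width: 0.734
clock: 23.75
tool_pos: [0.5393, 0.1397, 0.2246]
ee_rot: [0.707, 0.707, 0.0, 0.0]
force: [0.1, 0.2, 0.6]
gripper_width: 1.001
clock: 24.25
tool_pos: [0.5298, 0.229, 0.224]
ee_rot: [0.706, 0.708, -0.0, 0.0]
force: [0.1, -0.2, -0.1]
gripper_width: 1.0
round top [0.628  0.0345] 161.6
lid top [0.444 0.234] 166.5
round_sieve_c [(array([0.6325, 0.0359]), 0.62)]
lid_c [(array([0.4387, 0.235 ]), 0.95), (array([0.3482, 0.1616]), 0.72), (array([0.555 , 0.1971]), 0.61)]
round scene [0.6355 0.0325] 70.2
lid scene [0.4465 0.2325] 85.6
round_sieve_c [(array([0.631 , 0.0296]), 0.63)]
lid_c [(array([0.5496, 0.1802]), 0.82), (array([0.3521, 0.1597]), 0.63), (array([0.4394, 0.2339]), 0.55)]
```

View pics/c5.png

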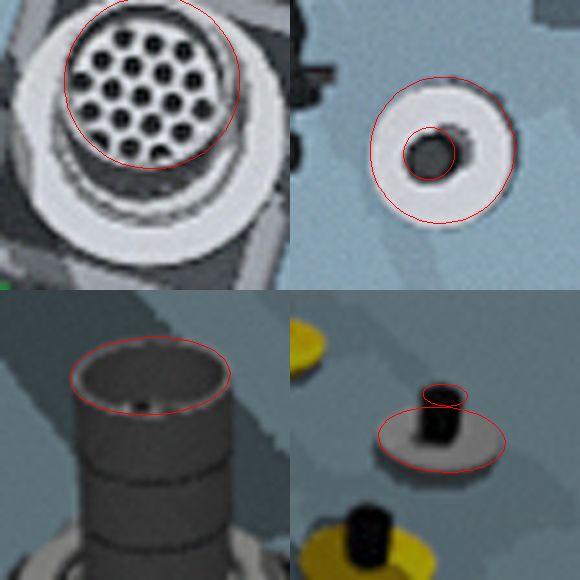

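All three pieces are nested and level. The scene rim is centred at column 151 against the overlay's 150, so the stack centre is about (.630,.0315). The steel lid is at (.4445,.233), with its knob at crop (430,155) in the top view. I go to the lid.

```bash
python3 -m inch '[{"linear":[-4,0.2,-2],"yaw":0,"gripper":-0.3},{"linear":[-8,0.4,-5],"yaw":0,"gripper":-0.3},{"linear":[-8.5,0.4,-9],"yaw":0,"gripper":-0.3},{"linear":[-8.5,0.4,-13],"yaw":0,"gripper":-0.3},{"linear":[-8.5,0.4,-15],"yaw":0,"gripper":-0.3},{"linear":[-8.5,0.4,-15],"yaw":0,"gripper":-0.3},{"linear":[-8.5,0.4,-15],"yaw":0,"gripper":-0.3}]'
```

```text
clock: 25.25
tool_pos: [0.4454, 0.2327, 0.0746]
ee_rot: [0.707, 0.707, -0.0, -0.0]
force: [1.0, -0.2, 0.6]
gripper_width: 0.648
```

Opening is about 55 mm around the 22 mm knob. I descend to TCP z ≈ .016, grip and lift.

```bash
python3 -m inch '[{"linear":[0,0,-3],"yaw":0,"gripper":-0.3},{"linear":[0,0,-5],"yaw":0,"gripper":-0.3},{"linear":[0,0,-5.9],"yaw":0,"gripper":-0.3},{"linear":[0,0,-5.9],"yaw":0,"gripper":1},{"linear":[0,0,-5.9],"yaw":0,"gripper":1},{"linear":[0,0,-5.9],"yaw":0,"gripper":1},{"linear":[0,0,-5.9],"yaw":0,"gripper":1},{"linear":[0,0,-5.9],"yaw":0,"gripper":1},{"linear":[0,0,-5.9],"yaw":0,"gripper":1},{"linear":[0,0,-5.9],"yaw":0,"gripper":1}]' && python3 -m inch '[{"linear":[0,0,4],"yaw":0,"gripper":1},{"linear":[0,0,8],"yaw":0,"gripper":1},{"linear":[0,0,12],"yaw":0,"gripper":1},{"linear":[0,0,16],"yaw":0,"gripper":1},{"linear":[0,0,19.5],"yaw":0,"gripper":1},{"linear":[0,0,19.5],"yaw":0,"gripper":1},{"linear":[0,0,19.5],"yaw":0,"gripper":1}]'
```

```text
clock: 26.25
tool_pos: [0.4467, 0.2336, 0.0171]
ee_rot: [0.707, 0.707, 0.002, 0.001]
force: [0.1, -1.0, 7.8]
gripper_width: 0.234
clock: 26.95
tool_pos: [0.4455, 0.2332, 0.2114]
ee_rot: [0.707, 0.707, 0.001, 0.0]
force: [-0.5, 0.4, -1.8]
gripper_width: 0.24
```

```bash
python3 -m inch '[{"linear":[3,-3.3,0],"yaw":0,"gripper":1},{"linear":[6,-6.6,0],"yaw":0,"gripper":1},{"linear":[9,-9.9,0],"yaw":0,"gripper":1},{"linear":[12,-13.2,0],"yaw":0,"gripper":1},{"linear":[15,-16.5,0],"yaw":0,"gripper":1},{"linear":[18.5,-20.1,0],"yaw":0,"gripper":1},{"linear":[18.5,-20.1,0],"yaw":0,"gripper":1},{"linear":[18.5,-20.1,0],"yaw":0,"gripper":1},{"linear":[18.5,-20.1,0],"yaw":0,"gripper":1}]' && python3 - <<'E'
from h import *
im=get_image("scene"); o=proj("scene",[.63,.03,.17]); x,y=int(o[0]),int(o[1])
cv2.imwrite("pics/p7.png",cv2.resize(im[y-50:y+50,x-65:x+65],None,fx=6,fy=6,interpolation=cv2.INTER_CUBIC)[:,:,::-1])
E
```

```text
clock: 27.85
tool_pos: [0.6283, 0.0325, 0.2082]
ee_rot: [0.707, 0.707, -0.001, -0.002]
force: [0.3, -0.0, -0.2]
gripper_width: 0.234
```

View pics/p7.png

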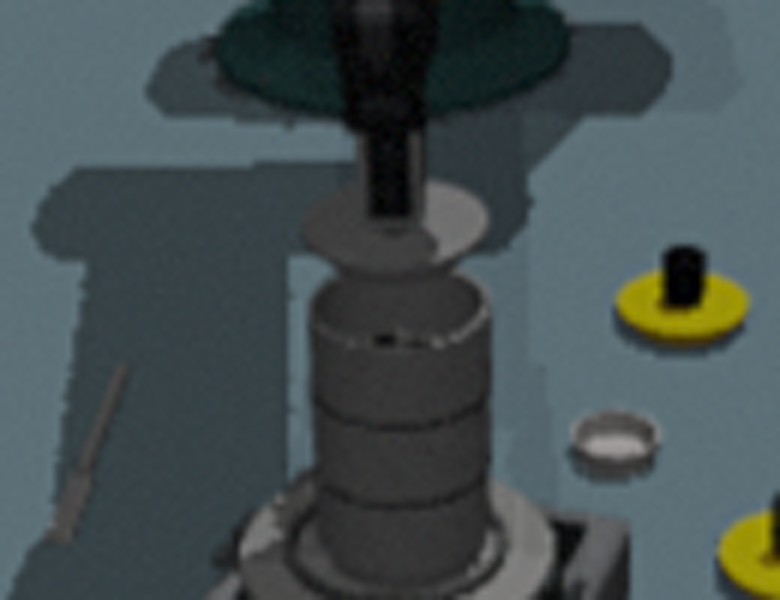

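The held lid disc is centred at column 396 and the stack rim at 400. After perspective that is aligned within 1 mm, and the lid is level. Lowering.

```bash
python3 -m inch '[{"linear":[0.1,0.05,-0.6],"yaw":0,"gripper":1},{"linear":[0.1,0.05,-1.2],"yaw":0,"gripper":1},{"linear":[0.1,0.05,-1.8],"yaw":0,"gripper":1},{"linear":[0.1,0.05,-2.3],"yaw":0,"gripper":1},{"linear":[0.1,0.05,-2.5],"yaw":0,"gripper":1},{"linear":[0.1,0.05,-2.5],"yaw":0,"gripper":1},{"linear":[0.1,0.05,-2.5],"yaw":0,"gripper":1}]' && python3 -m inch '[{"linear":[0,0,-0.1],"yaw":0,"gripper":1},{"linear":[0,0,-0.1],"yaw":0,"gripper":1}]'
```

```text
clock: 28.6
tool_pos: [0.6312, 0.0324, 0.1854]
ee_rot: [0.707, 0.707, 0.0, 0.0]
force: [-0.2, -0.3, -0.2]
gripper_width: 0.238
clock: 28.8
tool_pos: [0.6312, 0.0324, 0.1845]
ee_rot: [0.707, 0.707, 0.0, 0.0]
force: [0.5, -0.0, -0.4]
gripper_width: 0.232
```

```bash
python3 -m inch '[{"linear":[0,0,-0.1],"yaw":0,"gripper":1},{"linear":[0,0,-0.2],"yaw":0,"gripper":1},{"linear":[0,0,-0.3],"yaw":0,"gripper":1},{"linear":[0,0,-0.3],"yaw":0,"gripper":1}]'
```

```text
clock: 29.2
tool_pos: [0.631, 0.0324, 0.1812]
ee_rot: [0.707, 0.707, -0.0, -0.0]
force: [0.8, 0.3, -0.6]
gripper_width: 0.236
```

```bash
python3 -m inch '[{"linear":[0,0,-0.1],"yaw":0,"gripper":1},{"linear":[0,0,-0.15],"yaw":0,"gripper":1},{"linear":[0,0,-0.15],"yaw":0,"gripper":1}]'
```

```text
clock: 29.5
tool_pos: [0.6313, 0.0324, 0.1811]
ee_rot: [0.707, 0.707, 0.0, 0.0]
force: [-2.0, -1.4, 5.5]
gripper_width: 0.237
```

Contact at the expected full depth (TCP .181, 5.5 N). I release, back off and look.

```bash
python3 -m inch '[{"linear":[0,0,0],"yaw":0,"gripper":-0.3},{"linear":[0,0,0],"yaw":0,"gripper":-0.3},{"linear":[0,0,0],"yaw":0,"gripper":-0.3},{"linear":[0,0,0],"yaw":0,"gripper":-0.3},{"linear":[0,0,2],"yaw":0,"gripper":-0.3},{"linear":[0,0,5],"yaw":0,"gripper":-0.3},{"linear":[0,0,8],"yaw":0,"gripper":-0.3},{"linear":[-3,3,8],"yaw":0,"gripper":-0.3},{"linear":[-6,6,8],"yaw":0,"gripper":-0.3},{"linear":[-9,9,8],"yaw":0,"gripper":-0.3}]' && python3 -m inch '[{"linear":[-3,4,0],"yaw":0,"gripper":-0.3},{"linear":[-3,8,0],"yaw":0,"gripper":-0.3},{"linear":[-3,8,0],"yaw":0,"gripper":-0.3},{"linear":[-3,8,0],"yaw":0,"gripper":-0.3}]' && python3 - <<'E'
from h import *
t=[]
for c in("top","scene"):
    im=get_image(c); p,s=fit(c,im,(.63,.0315),[(.176,.032)],.008); print(c,np.round(p,4),round(s,1))
    o=proj(c,[.63,.0315,.15]); x0,y0=int(o[0])-35,int(o[1])-30
    t.append(cv2.resize(im[y0:y0+75,x0:x0+75],(390,390),interpolation=cv2.INTER_CUBIC))
    for n,z in(("woven_sieve_c",.021),("grain_jar_c",.0575),("lid_c",.191)): print(n,c,[(np.round(at(c,d["centre"],z)[:2],4),round(d["conf"],2)) for d in spot_point(n,c)][:4])
cv2.imwrite("pics/c6.png",np.hstack(t)[:,:,::-1])
E
```

```text
clock: 30.5
tool_pos: [0.5402, 0.1231, 0.26]
ee_rot: [0.707, 0.707, 0.0, 0.0]
force: [0.7, 0.8, 0.1]
gripper_width: 0.649
clock: 30.9
tool_pos: [0.5108, 0.2031, 0.2598]
ee_rot: [0.706, 0.708, -0.0, 0.0]
force: [0.9, 0.1, -0.4]
gripper_width: 0.653
top [0.6315 0.0355] 78.8
woven_sieve_c top [(array([ 0.609, -0.305]), 0.87), (array([0.6406, 0.0275]), 0.56)]
grain_jar_c top [(array([0.7807, 0.2398]), 0.69)]
lid_c top [(array([0.3777, 0.1299]), 0.96), (array([0.6293, 0.0339]), 0.8), (array([0.5442, 0.1658]), 0.62)]
scene [0.632  0.0315] 50.6
woven_sieve_c scene []
grain_jar_c scene [(array([0.7812, 0.2441]), 0.86)]
lid_c scene [(array([0.8059, 0.1509]), 0.95), (array([0.6513, 0.1337]), 0.73), (array([0.6387, 0.0275]), 0.61)]
```

View pics/c6.png

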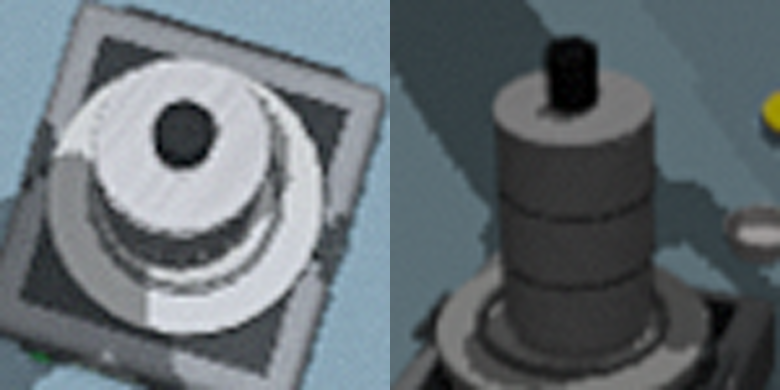

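The final crop shows lid, round-hole sieve, slotted sieve and pan as one straight, level column in the ring, with no open gaps at the seams. The jar and the woven sieve are still in place, and the gripper is clear. Handing in.

```bash
python3 -c "from cell import finish_job; print(finish_job())"
```

```text
the job is handed in; nothing more can be done
None
```

The stack is built on the shaker and the job is handed in, at about 31 s on the robot's clock of the 120 s allowed. From the bottom up it is the steel pan in the ring, the slotted sieve, the round-hole sieve and the steel lid. No verdict was reported.

**Last checks**
- **Stack:** the last pictures show a straight, level column with closed seams. The lid met contact (5.5 N) within about 1 mm of the height expected for full depth.
- **Centring:** the lid's rim fit gave (.6315,.0355) from the top camera and (.632,.0315) from the scene camera. The top camera read 2–4 mm more in y from the slotted sieve upward, so I relied on the scene camera and the tool position.
- **Things to leave alone:** the grain jar was found in both views, within about 5 mm of its first position. The woven sieve was found about 9 mm from its first reading in the top view, which I take as measurement scatter; the scene network missed it at the end. Both are inside the 30 mm limit, and the robot never went near either.

**What went wrong:** my first grasp of the slotted sieve was about 14 mm off centre, because the last row of the move before it was cut short. I set it back down, with 31 N at the wrist, and grasped it again in the centre. Setting it down shifted it by about 1 cm.

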